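# Release and slide off the terminal cover

### The job

Open the terminal box on the bench: press its snap tab fully in so that it stays in, then push the released cover by its rib off its seat and along the box's flat deck until it rests against the stop at the far end. Work with the fingertips only: do not lift or tip the cover, and leave the spool, foil roll and wooden fid round the box where they are.

Things in the scene. Friction and masses are not known exactly. Their poses are not given: they have to be found in the camera images.
- terminal_box: Grey terminal box, 240 x 108 mm, fixed; place and yaw on the bench vary. Origin: centre of its underside, on the bench; x along its length towards the far stop, y towards the snap tab's side, z up. Its top face (seat and deck in one plane) is 40 mm high. Low guides (6 mm high, inner faces y = +-46 mm) flank the parking deck, x = 16 to 114 mm. A cable gland sticks out 18 mm at the rear.
- seat (a point): Where the seated cover's origin lies (at x = -62 mm, z = 40 mm in the box's frame). Guides along both sides of the seat (box x = -112 to -30 mm, inner faces y = +-42.5 mm, tops 56.5 mm above the bench) have lips that overhang the cover's edges in to y = +-36.5 mm, 2.5 mm above its plate. A stop 8 mm high closes the rear end.
- far_stop (a point): Middle of the foot of the far stop's face, at x = 114 mm in the box's frame, on the deck. The stop is 14 mm high, rigid; the cover's leading edge comes to rest against it.
- cover: Loose off-white plate 96 x 80 x 10 mm, about 0.25 kg. Origin: centre of its underside; axes as the box's. It slides in the box's +x from x = -62 mm (seated) to 66 mm (at the far stop), with 1 to 3 N of friction once released. A push rib 10 mm (x) x 56 mm (y), from 10 to 24 mm above the underside, stands across its middle: push its rear (-x) face, standing over the 43 mm of plate behind it.
- rib (a point): Centre of the top of the cover's push rib, 24 mm above the cover's underside (64 mm above the bench).
- snap_tab (a joint): Travel of the snap tab in m: 0 = out, its tongue stands 9 mm over the deck right in front of the cover and blocks it; 0.012 = fully in (solid stop), tongue 3 mm below the deck, cover free. It moves straight down, needs about 4 to 5 N, and stays where it is left (no spring return).
- tab_pad (a point): Centre of the top of the snap tab's black ribbed press pad, 34 mm (box x) x 38 mm (box y), beside the box at x = -5 mm, y = 80 mm in the box's frame; 58 mm above the bench when out, 46 mm when fully in. Moves with the tab; its axes are the box's.
- solder_spool: Bystander: loose solder spool, 52 mm diameter, 48 mm high, standing beside the box on the side away from the tab; origin at the centre of its underside.
- foil_roll_1: Bystander: loose copper foil roll, 60 mm diameter, 10 mm high, lying on the bench on the tab's side; origin at the centre of its underside.
- fid: Bystander: loose wooden fid (pointed stick), 142 x 13 x 13 mm, its length along its y, lying on the bench on the tab's side; origin at the centre of its underside.
Not all that is in view belongs to the job. Leave any green or yellow look-alike of the cover alone.

How it is judged:
By the outcome, as a careful person would: the job done as asked, in the order asked, and still so for the second after the job is handed in, with the robot touching nothing.
It also fails if it takes over 38 s, if anything falls off the work surface, if the arm or the gripper's body presses on something with over 40 N, if the wrist force passes 120 N, or if a joint passes its speed limit or range.

### The arm

A 6-joint arm with a two-finger parallel gripper is mounted at the origin on a cart in front of the work surface, level with it; the furniture and walls round the work are solid. World frame = base frame: x ahead of the robot, y to its left, z up, the work surface at z = 0. Lengths are in m, angles in degrees, forces in N, time in s.
With the tool pointing down it reaches from about 0.25 to 0.775 m from the base axis. Payload 8.9 kg.
Tool frame: the origin (TCP) lies at the very end of the fingers, on their centre line; the grasp point (between the pads) lies 19 mm behind it; z points along the fingers, y is the line along which they close (so a half turn about z gives the same grasp; the last joint's range is limited). The gripper opens to 85 mm and grips with 20 to 120 N. Pads are 22 mm wide; open, the fingers measure 114 mm over their backs; the gripper's body (76 mm by 85 mm) begins 54 mm behind the grasp point. The pads swing forward as they close: fully open they stand 13 mm farther back than shut.
Start: joints at [63.008, 16.656, -8.789, 64.555, 0, 82.019], TCP at [0.171, 0.496, 0.231] pointing down, gripper open.
Joint ranges: [-144.48, 144.48], [-52.06, 99.96], [-74.48, 78.29], [-112.23, 115.85], [-86.99, 84.42], [-180, 180]. Speed limits (degrees/s): [127.2, 127.2, 159.86, 180, 180, 180].

### API

Orientations are given as [roll, pitch, yaw] about the fixed x, y, z axes, in that order (R = Rz(yaw) Ry(pitch) Rx(roll)).
In Python, from workcell import env gives the robot as it stands. The module is installed in compiled form; this text tells all that it offers.
- The arm moves only by the shell command python3 -m jog 'ROWS' [FORCE]. ROWS is text: rows parted by semicolons, each of 7 numbers parted by spaces: the turn, a rotation vector about the tool's x, y, z in rad, then the shift along the tool's x, y, z in m, then the opening, from 0 (shut) to 1 (fully open). In form: ax ay az dx dy dz fingers; .... A call has 1 to 12 rows; each row is the pose to reach, as a shift and turn from the pose commanded when the call began, along the tool's axes at that moment; what a row does not reach only later rows make up. A row lasts 1/8 s, in which the tool goes at most 62.5 mm and 10.7 degrees, less where a joint would pass 70% of its speed; a pose out of reach is approached as far as the arm can. A call with a gripper value outside its range is refused whole. The fingers move at their own pace and stop on an object; FORCE is the grip in N (left out, the last holds). Time passes only in rows, so rows that repeat a pose let the fingers close. It gives the time, the measured TCP pose, the force, the opening and the grip force at its end, in the units of the state.
- env.get_state(): the state, without advancing time (a new reading comes with each control period).
- env.grab_frame(name): name is "scene" or "top" or "wrist"; returns a dict with "image" (480x640x3 uint8, red, green, blue), "fx", "fy", "cx", "cy" (pixels), "extrinsics" (4x4, takes a point from camera to world coordinates). Camera axes: x right, y down, z forward; pixel columns grow to the right and rows downward; lengths in m; the calibration is good to about 2 mm. The wrist camera is an equidistant fisheye: a pixel r from the principal point sees the ray r / f radians off the axis. A picture is of the moment at which its call begins. There is no depth.
- env.close_job(): hands the job in; it is judged then, once.
The state is a dict: "clock": time; "qpos": joint angles; "dq": joint speeds; "joint_torque": joint torques, N m; "tool_pos": TCP position; "tcp_rot": TCP orientation; "wrist_force": force on the tool from outside, world axes, zero at the start; "torque": the same for the moment, N m; "gripper_width": finger opening in m; "finger_force": force on a finger pad.
Only numpy, scipy, OpenCV 4.12 (cv2) and the standard library are available. Lean on these libraries where they do the work, as an engineer would, in place of code of your own. Each camera call takes 0.05 s, during which the arm holds its last target. There are 200 camera calls.

## Working session

There is one attempt and no reset: what is moved stays moved. The work goes in short steps, Python scripts to look and compute and a shell command to move; the robot and the scene stay as the last step left them, time stands still between calls to the robot, and variables do not carry over. Pictures are saved under pics/ and viewed, at most 10 in all, crops included, and the job is handed in when it is done.

```bash
mkdir -p pics
cat > h.py <<'E'
import numpy as np, cv2
from workcell import env
def grab(n,save=None):
    f=env.grab_frame(n)
    if save: cv2.imwrite('pics/'+save+'.png',f['image'][:,:,::-1])
    return f
def ray(f,u,v,fish=False):
    x=(u-f['cx'])/f['fx'];y=(v-f['cy'])/f['fy']
    if fish:
        r=np.hypot(x,y);d=np.array([np.sin(r)*x/r,np.sin(r)*y/r,np.cos(r)])
    else: d=np.array([x,y,1.])
    T=np.array(f['extrinsics']);d=T[:3,:3]@d
    return T[:3,3],d/np.linalg.norm(d)
def onz(f,u,v,z,fish=False):
    o,d=ray(f,u,v,fish);return o+d*(z-o[2])/d[2]
def tri(a,b):
    (o,d),(p,e)=a,b
    s=np.linalg.lstsq(np.c_[d,-e],p-o,rcond=None)[0]
    A=o+d*s[0];B=p+e*s[1];return (A+B)/2,np.linalg.norm(A-B)
def proj(f,P):
    T=np.linalg.inv(np.array(f['extrinsics']));c=T[:3,:3]@np.array(P)+T[:3,3]
    return f['fx']*c[0]/c[2]+f['cx'],f['fy']*c[1]/c[2]+f['cy']
E
python3 - <<'E'
from h import *
a=grab('top','top1');b=grab('scene','scene1')
for f in(a,b):print(np.round(f['extrinsics'],3),f['fx'],f['cx'],f['cy'])
s=env.get_state();print(s)
E
```

```text
[[ 0.099 -0.975  0.201  0.26 ]
 [-0.995 -0.097  0.023  0.029]
 [-0.003 -0.202 -0.979  1.463]
 [ 0.     0.     0.     1.   ]] 624.6352854542118 331.6675180508101 248.938775909881
[[ 0.771 -0.429  0.47   0.098]
 [-0.637 -0.52   0.569 -0.47 ]
 [ 0.001 -0.738 -0.675  0.691]
 [ 0.     0.     0.     1.   ]] 521.2624924800979 315.24838031626535 243.3882935960587
{'clock': 0.1, 'qpos': array([ 6.30083235e+01,  1.66858321e+01, -8.82474166e+00,  6.45547449e+01,
        3.74416662e-05,  8.20213611e+01]), 'dq': array([-0.07066659, -0.17452393,  0.0204193 , -0.00209674, -0.01313467,
       -0.02706112]), 'joint_torque': array([ 1.51865548e-03, -5.37978601e+01,  3.31920254e+01,  9.36555793e-03,
       -1.72145369e-04,  8.00084564e-06]), 'tool_pos': array([0.17083794, 0.49603109, 0.23080159]), 'tcp_rot': array([-1.79935319e+02, -9.10355383e-03,  1.60986957e+02]), 'wrist_force': array([ 0.1680856 , -0.75225556,  0.98139231]), 'torque': array([ 0.03408288, -0.00019199,  0.03568198]), 'finger_force': 0.0, 'gripper_width': 0.08544013762554961}
```

View pics/top1.png

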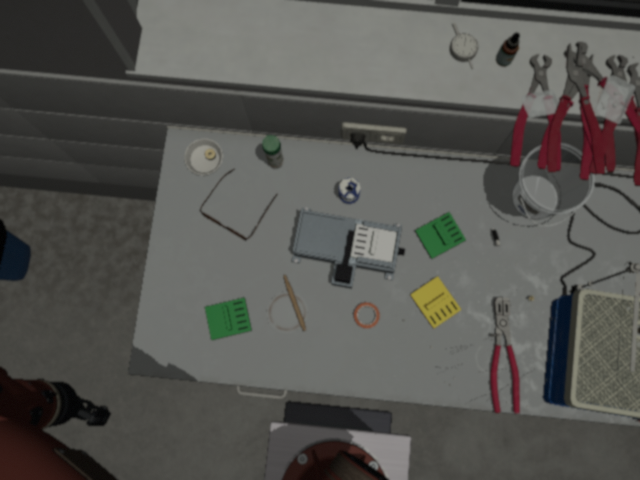

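View pics/scene1.png

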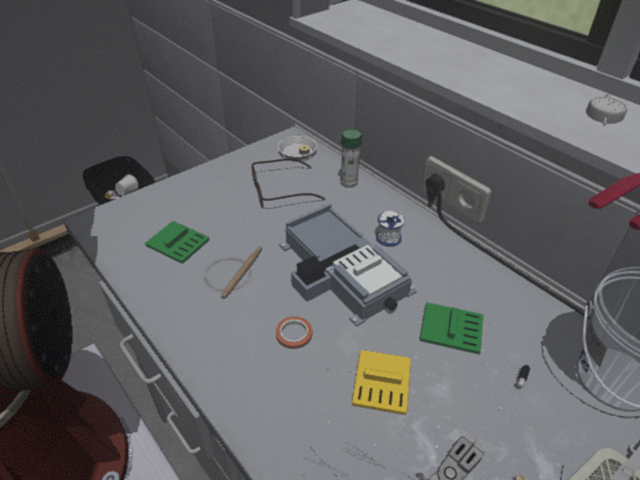

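The top view shows the grey box (295–400, 212–270) with the white cover at its right end (375,245), black tab pad at (343,273). The scene view shows the cover at (368,273) and pad at (313,265). Similar-looking items: green (227,318) and (440,235), yellow (435,302); only the off-white one at (375,245) sits in the box, so it's the cover. Enlarged crop to confirm.

Run:
```python
from h import *
a=cv2.imread('pics/top1.png')[200:300,280:413];b=cv2.imread('pics/scene1.png')[195:330,270:420]
a=cv2.resize(a,None,fx=4,fy=4,interpolation=cv2.INTER_CUBIC);b=cv2.resize(b,(445,400),interpolation=cv2.INTER_CUBIC)
a=cv2.resize(a,(400,300));b=cv2.resize(b,(400,360))
cv2.imwrite('pics/c1.png',np.hstack([cv2.copyMakeBorder(a,0,60,0,0,0),b]))
```

```text
(no output)
```

View pics/c1.png

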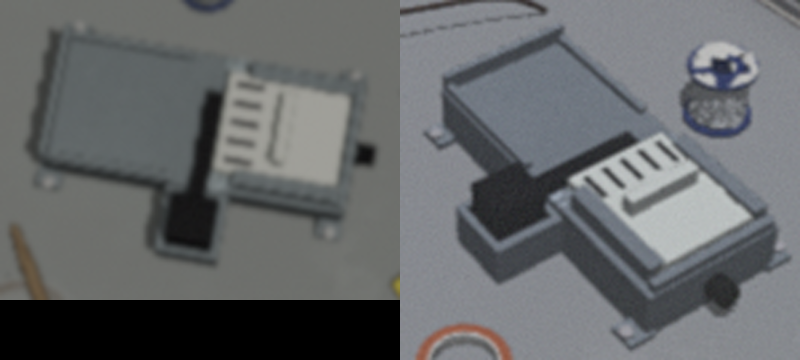

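The crop confirms the off-white slotted cover seated in the box (top crop 215–353, 70–187), with the black pad beside it at crop (191,220).

Run:
```python
from h import *
a=grab('top');b=grab('scene')
t=lambda u,v:(280+u*133/400,200+v/3)
s=lambda u,v:(270+(u-400)*.375,195+v*.375)
prs=dict(fr=((232,70),(662,133)),fl=((215,172),(570,183)),rr=((353,95),(752,212)),rl=((343,185),(658,268)),boxFL=((42,160),(445,80)),boxFR=((65,33),(560,30)))
for k,(p,q) in prs.items():
    P,e=tri(ray(a,*t(*p)),ray(b,*s(*q)));print(k,np.round(P*1000),round(e*1000,1))
# masks
im=a['image'].astype(int);m=((im.min(2)>135)).astype(np.uint8);m[:,:340]=0;m[:220]=0;m[275:]=0;m[:,402:]=0
c=max(cv2.findContours(m,0,2)[0],key=cv2.contourArea);r=cv2.minAreaRect(c);print(r)
W=[onz(a,*p,.05)*1000 for p in cv2.boxPoints(r)];print(np.round(W),np.round(onz(a,*r[0],.05)*1000))
q=np.uint8(im.max(2)<32);q[:262]=0;q[286:]=0;q[:,:330]=0;q[:,358:]=0
c=max(cv2.findContours(q,0,2)[0],key=cv2.contourArea);r=cv2.minAreaRect(c);print(r,np.round(onz(a,*r[0],.058)*1000))
c0=np.array([onz(a,*t(*p),z)*1000 for p,z in(((42,160),.046),((65,33),.046),((343,212),.0565),((365,82),.05))]);print(np.round(c0))
```

```text
fr [618.   9.  47.] 1.4
fl [537.  14.  46.] 3.7
rr [606. -86.  53.] 1.5
rl [532. -82.  50.] 5.9
boxFL [534. 146.  49.] 5.6
boxFR [637. 140.  47.] 5.2
((373.780029296875, 242.95999145507812), (39.623130798339844, 32.378265380859375), 10.30484676361084)
[[540.  15.  50.]
 [616.   9.  50.]
 [608. -83.  50.]
 [532. -76.  50.]] [574. -34.  50.]
((343.20001220703125, 271.39996337890625), (14.131950378417969, 19.49851417541504), 10.30484676361084) [499.  30.  58.]
[[532. 148.  46.]
 [635. 141.  46.]
 [513. -85.  56.]
 [617. -94.  50.]]
```

```bash
python3 -m jog '0 0 .132 -.046 -.033 0 1;0 0 .264 -.092 -.067 0 1;0 0 .396 -.138 -.100 0 .5;0 0 .528 -.185 -.133 0 0;0 0 .66 -.231 -.167 0 0;0 0 .792 -.277 -.2 0 0;0 0 .924 -.323 -.234 0 0;0 0 1.056 -.369 -.267 .02 0;0 0 1.188 -.415 -.300 .04 0;0 0 1.321 -.462 -.334 .06 0;0 0 1.321 -.462 -.334 .08 0;0 0 1.321 -.462 -.334 .08 0'
python3 - <<'E'
from h import *
f=grab('wrist','w1');s=env.get_state();print(s['tool_pos'],s['tcp_rot'],s['gripper_width'],s['qpos'],np.round(f['extrinsics'],3),f['fx'],f['cx'],f['cy'])
E
```

```text
clock: 1.7
tool_pos: [0.4978, 0.0297, 0.1499]
tcp_rot: [-179.8, -0.0, 85.2]
wrist_force: [-0.4, 0.0, 0.1]
gripper_width: 0.0002
finger_force: 0.0
[0.49832003 0.03015341 0.15101472] [-1.79901250e+02 -6.15243047e-03  8.53018501e+01] -8.980946023070562e-05 [-4.93761981e+00  1.75421584e+01 -2.03540516e+01  5.22025647e+01
  5.73964057e-03  8.97605199e+01] [[ 0.997 -0.078 -0.029  0.504]
 [-0.083 -0.95  -0.302  0.106]
 [-0.004  0.303 -0.953  0.293]
 [ 0.     0.     0.     1.   ]] 371.64829954431775 316.6726799034316 237.1897974063497
```

View pics/w1.png

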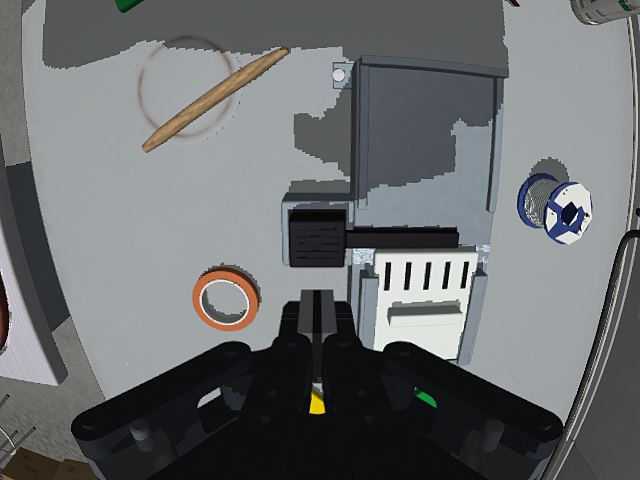

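The wrist view shows the pad (290–347, 208–267), cover slots and rib (388–462, 305–325), fid, foil and spool clear of the box. Cast rays for pad and cover.

Run:
```python
from h import *
f=grab('wrist');a=grab('top');b=grab('scene')
w=lambda u,v,z:np.round(onz(f,u,v,z,True)*1000,1)
p=[w(*q,.058) for q in((290,210),(345,208),(347,267),(290,267))];print(p,np.mean(p,0))
print('cover front',w(374,250,.05),w(475,250,.05),'rib top front',w(390,306,.064),w(459,302,.064))
print('farstop in',w(363,66,.054),w(499,76,.054),'fl guide',w(368,208,.046))
# heights: cover front corners wrist x top
for n,q,t in(('fr',(475,250),(357.1,223.3)),('fl',(374,250),(351.5,257.3)),('pad',(318,238),(343.2,271.4))):
    P,e=tri(ray(f,*q,True),ray(a,*t));print(n,np.round(P*1000,1),round(e*1000,1))
```

```text
[array([482. ,  52.1,  58. ]), array([517.9,  50.5,  58. ]), array([516.8,   9. ,  58. ]), array([477.8,  12.1,  58. ])] [498.625  30.925  58.   ]
cover front [537.   16.9  50. ] [613.9  10.1  50. ] rib top front [545.6 -21.2  64. ] [598.  -24.2  64. ]
farstop in [536.3 141.9  54. ] [631.3 135.9  54. ] fl guide [534.5  46.4  46. ]
fr [617.1   8.5  45.2] 2.0
fl [537.3  14.3  42.8] 1.4
pad [499.   30.6  56.4] 0.9
```

```bash
python3 -m jog '0 0 0 0 0 .03 0;0 0 0 0 0 .06 0;0 0 0 0 0 .08 0;0 0 0 0 0 .09 0;0 0 0 0 0 .093 0;0 0 0 0 0 .096 0;0 0 0 0 0 .099 0;0 0 0 0 0 .102 0;0 0 0 0 0 .104 0;0 0 0 0 0 .104 0'
```

```text
clock: 3.15
tool_pos: [0.4992, 0.0299, 0.0472]
tcp_rot: [180.0, 0.0, 85.3]
wrist_force: [-0.6, 0.1, 0.2]
gripper_width: 0.0002
finger_force: 0.3
```

```bash
python3 -m jog '0 0 0 0 0 .001 0;0 0 0 0 0 .002 0;0 0 0 0 0 .003 0;0 0 0 0 0 .003 0'
```

```text
clock: 3.65
tool_pos: [0.4993, 0.0299, 0.0458]
tcp_rot: [179.9, 0.0, 85.3]
wrist_force: [-6.4, -0.7, 26.1]
gripper_width: 0.0001
finger_force: 13.0
```

```bash
python3 -m jog '0 0 0 0 0 -.04 0;0 0 0 0 0 -.06 0;0 0 0 -.04 .04 -.06 0;0 0 0 -.085 .0795 -.06 0;0 0 0 -.085 .0795 -.06 0;0 0 0 -.085 .0795 -.04 0;0 0 0 -.085 .0795 -.02 0;0 0 0 -.085 .0795 -.016 0;0 0 0 -.085 .0795 -.016 0'
python3 - <<'E'
from h import *
f=grab('wrist')['image'];g=grab('scene')['image'][180:340,250:430]
cv2.imwrite('pics/w2.png',np.hstack([cv2.resize(f,(400,300)),cv2.resize(g,(338,300),interpolation=2)])[:,:,::-1])
print(env.get_state()['tool_pos'])
E
```

```text
clock: 4.78
tool_pos: [0.5709, -0.0608, 0.0604]
tcp_rot: [-180.0, -0.0, 85.3]
wrist_force: [0.8, -0.4, 0.2]
gripper_width: 0.0004
finger_force: 0.0
[ 0.57164072 -0.06105236  0.06104173]
```

View pics/w2.png

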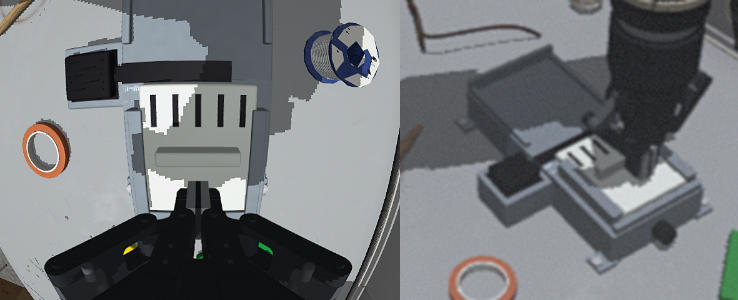

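The tab lies down and the shut fingertips stand centred behind the rib. Lower a little and push.

```bash
python3 -m jog '0 0 0 0 0 .004 0;0 0 0 0 0 .0055 0;0 0 0 .004 0 .0055 0;0 0 0 .008 0 .0055 0;0 0 0 .012 0 .0055 0;0 0 0 .016 0 .0055 0;0 0 0 .020 0 .0055 0;0 0 0 .025 0 .0055 0;0 0 0 .030 0 .0055 0;0 0 0 .036 0 .0055 0;0 0 0 .042 0 .0055 0;0 0 0 .048 0 .0055 0'
```

```text
clock: 6.38
tool_pos: [0.5753, -0.0129, 0.0548]
tcp_rot: [180.0, 0.0, 85.3]
wrist_force: [-0.6, -1.9, 1.3]
gripper_width: 0.0002
finger_force: 1.0
```

```bash
python3 -m jog '0 0 0 .007 0 0 0;0 0 0 .014 0 0 0;0 0 0 .021 0 0 0;0 0 0 .028 0 0 0;0 0 0 .035 0 0 0;0 0 0 .042 0 0 0;0 0 0 .049 0 0 0;0 0 0 .056 0 0 0;0 0 0 .063 0 0 0;0 0 0 .070 0 0 0;0 0 0 .076 0 0 0;0 0 0 .080 0 0 0'
python3 - <<'E'
from h import *
f=grab('wrist')['image'];g=grab('scene')['image'][180:340,250:430]
cv2.imwrite('pics/w3.png',np.hstack([cv2.resize(f,(400,300)),cv2.resize(g,(338,300),interpolation=2)])[:,:,::-1])
E
```

```text
clock: 7.88
tool_pos: [0.5818, 0.0668, 0.0548]
tcp_rot: [-180.0, 0.0, 85.3]
wrist_force: [0.5, -2.8, 2.5]
gripper_width: 0.0
finger_force: 1.4
```

View pics/w3.png

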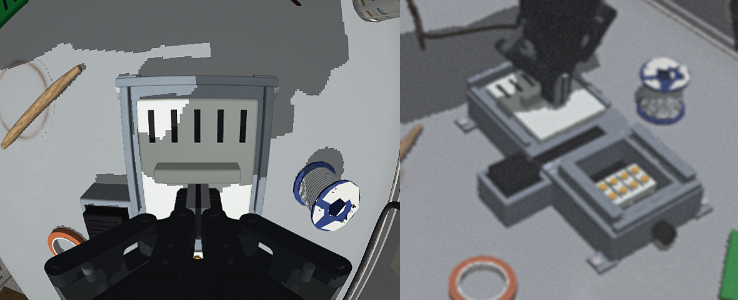

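The cover slides straight along the deck with roughly 12 mm left to the stop (wrist crop: front edge at row 98, stop at row 85). Continue slowly until the force rises.

```bash
python3 -m jog '0 0 0 .003 0 0 0;0 0 0 .006 0 0 0;0 0 0 .008 0 0 0;0 0 0 .010 0 0 0;0 0 0 .0115 0 0 0;0 0 0 .0115 0 0 0'
```

```text
clock: 8.72
tool_pos: [0.5823, 0.0757, 0.0547]
tcp_rot: [-180.0, 0.3, 85.2]
wrist_force: [-1.5, -11.3, 2.0]
gripper_width: -0.0001
finger_force: 5.8
```

```bash
python3 -m jog '0 0 0 .0015 0 0 0;0 0 0 .0015 0 0 0'; python3 -m jog '0 0 0 -.003 0 0 0;0 0 0 -.010 0 0 0;0 0 0 -.015 0 0 0;0 0 0 -.015 0 -.03 0;0 0 0 -.03 0 -.08 0;0 0 0 -.06 0 -.11 0;0 0 0 -.10 0 -.13 0;0 0 0 -.10 0 -.13 0'
python3 - <<'E'
from h import *
f=grab('wrist')['image'];g=grab('scene')['image'][180:340,250:430]
cv2.imwrite('pics/w4.png',np.hstack([cv2.resize(f,(400,300)),cv2.resize(g,(338,300),interpolation=2)])[:,:,::-1])
E
```

```text
clock: 8.98
tool_pos: [0.5823, 0.0758, 0.0548]
tcp_rot: [-180.0, 0.4, 85.2]
wrist_force: [-3.5, -17.3, 3.2]
gripper_width: 0.0001
finger_force: 9.0
clock: 9.98
tool_pos: [0.5756, -0.0226, 0.1866]
tcp_rot: [179.8, 0.0, 85.1]
wrist_force: [-0.1, 0.0, -0.8]
gripper_width: 0.0002
finger_force: 0.0
```

View pics/w4.png

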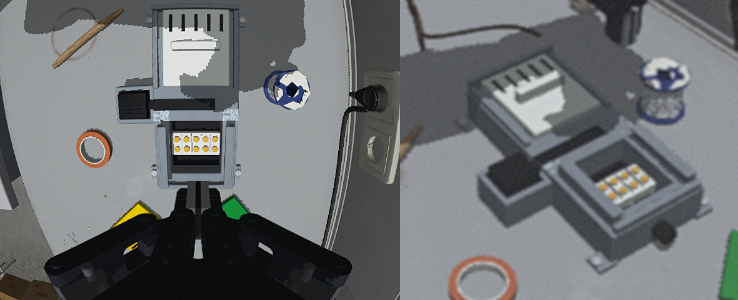

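The cover rests flat against the far stop (wrist crop 163–230, 10–88), the tab stays down, and the spool, foil and fid are undisturbed. I'm handing it in.

```bash
python3 -c "
from workcell import env
print(env.close_job())"
```

```text
the job is handed in; nothing more can be done
None
```

The job is handed in: the snap tab is pressed fully in and stays in, the cover rests flat against the far stop, and the spool, foil roll and fid were not touched; the robot clock stood at about 10 s of the 38 s allowed.

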